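# Poise the flat trimming tool over the money box's coin slot

### The arm

A 6-joint arm with a two-finger parallel gripper is mounted at the origin on the work surface. World frame = base frame: x ahead of the robot, y to its left, z up, the work surface at z = 0. Lengths are in mm, angles in rad, forces in N, time in s.
With the tool pointing down it reaches from about 275 to 750 mm from the base axis. Payload 10.2 kg.
Tool frame: the origin (TCP) lies between the finger pads; the fingertips stand 25 mm ahead of it and the grasp point (between the pads) lies 6 mm ahead of it; z points along the fingers, y is the line along which they close (so a half turn about z gives the same grasp; the last joint's range is limited). The gripper opens to 85 mm and grips with 20 to 120 N. Pads are 22 mm wide; open, the fingers measure 114 mm over their backs; the gripper's body (76 mm by 85 mm) begins 54 mm behind the grasp point. The pads swing forward as they close: fully open they stand 13 mm farther back than shut.
Start: joints at [0.934, 0.313, 1.498, -0, 1.331, -0.223], TCP at [211.111, 480.691, 256.294] pointing down, gripper open.
Joint ranges: [-2.94, 2.94], [-0.97, 2.17], [0.19, 2.56], [-1.23, 4.37], [0.02, 3.11], [-2.88, 2.88]. Speed limits (rad/s): [2.39, 2.39, 3.01, 3.14, 3.14, 3.14].

### API

Orientations are given as a unit quaternion [w, x, y, z].
In Python, from rig import ctrl, eyes, finish_job gives the robot as it stands.
- The arm moves only by the tool step_arm, never from a script. Its argument "increments" is a list of rows, each an object of numbers: "dx", "dy", "dz": the shift along the tool's x, y, z in units of 25 mm (1.0 is 25 mm); "wx", "wy", "wz": the turn, a rotation vector about the tool's x, y, z in units of 6 degrees (1.0 is 6 degrees). A call has 1 to 5 rows; each row shifts and turns the commanded pose from where the row before left it, along the tool's axes as they then stand; what a row does not reach is not made up. A row lasts 1/10 s, in which the tool goes at most 50 mm and 8.59 degrees, less where a joint would pass 70% of its speed; a pose out of reach is approached as far as the arm can. A call is refused whole if a number of a shift passes 1 or a number of a turn 1, either way. A call with a gripper value outside its range is refused whole. "fingers" is the finger opening in mm, from 0 to 85.4, set as the call begins (left out, the last holds). The fingers move at their own pace and stop on an object; "squeeze" is the grip in N (left out, the last holds). Time passes only in rows, so rows that do not move let the fingers close. It gives the time, the measured TCP pose, the force, the opening and the grip force at its end, in the units of the state.
- ctrl.sense(): the state, without advancing time (a new reading comes with each control period).
- eyes.capture(name): name is "side" or "top"; returns a dict with "frame" (480x640x3 uint8, blue, green, red), "fx", "fy", "cx", "cy" (pixels), "k1" (the pictures are not rectified: a ray, as slopes to the right and down, at radius r is drawn at 1 + k1 r^2 times it, then the intrinsics apply), "R" (3x3) and "t" (3): a world point X has camera coordinates R X + t. Camera axes: x right, y down, z forward; pixel columns grow to the right and rows downward; lengths in mm; the calibration is good to about 2 mm. A picture is of the moment at which its call begins. There is no depth.
- finish_job(): hands the job in; it is judged then, once.
Trained networks look in the newest picture that a camera, given by its name, has taken for a name from the list of things; names that differ only in an ending like _2 or _b are one class to them, and where a whole thing is asked for, a point or a joint stands for the part that bears it (a point fixed in the world has none). Each returns a list of dicts, best first, with "p" (0 to 1); they miss things now and then, are a little off and sometimes report something else, mostly with a low value. They report only what shows in the picture. A call takes as long as a camera call. They do not tell look-alikes from the thing itself.
- eyes.cut_out(camera, label): "mask" (480x640 bool, what is visible of it).
- eyes.landmark_of(camera, label): "point" ([x, y, z] in mm, in the coordinates of the camera as it stood for that picture, good to about 4 mm: a listed point, or the origin of a listed thing).
The state is a dict: "time_s": time; "joints": joint angles; "dq": joint speeds; "tau": joint torques, N m; "eef_pos": TCP position; "ee_rot": TCP orientation; "force": force on the tool from outside, world axes, zero at the start; "wrist_torque": the same for the moment, N m; "grip_width": opening from 0.0 (shut) to 1.0 (fully open); "grip_force": force on a finger pad.
Only numpy, scipy, OpenCV 4.12 (cv2) and the standard library are available. Lean on these libraries where they do the work, as an engineer would, in place of code of your own. Each camera call takes 0.05 s, during which the arm holds its last target. There are 200 camera calls.

### The job

Pull the flat trimming tool (the tall one with the flat rectangular handle) up out of the wooden tool block and carry it, blade down, over the clutter to the unfired clay pig money box. Finish holding it still and upright with the blade's edge about 1 cm above the coin slot in the pig's back, centred over the slot and with the blade's width lined up along it, ready to trim. Never touch the money box, leave the other tools standing in the block, knock nothing about, and do not put the tool down or let go: the program ends while the gripper is still holding it.

Things in the scene. Friction and masses are not known exactly. Their poses are not given: they have to be found in the camera images.
- chisel: (sizes in mm) flat trimming tool, 175 long, about 60 g, upright within 2 deg, blade down, loose in a well of the block. Origin: centre of the blade's lower edge, at the start 8 above the table; z up the tool, y along the blade's width, x its thickness. Steel blade z 0-50: 24 (y) x 4 (x); wooden handle z 58-175: 22 (y) x 14 (x), 105 of it clear above the block. Slides up freely
- holder: heavy fixed wooden tool block, 70 (x) x 180 (y) x 78 high, origin centre of underside. Three equal wells in its top at y -60, 0, +60, each 17 (x) x 27 (y), 70 deep; any tool may stand in any well. The trimming tool's x and y axes lie along the block's
- moneybox: white clay pig, about 145 long with tail, about 80 wide, fixed on a round plywood board 180 across, 12 thick. Origin centre of the board's underside on the table; +x towards the snout, z up. Its highest part is the flat raised collar round the slot on the back, 60 (x) x 34 (y), top 112 above the table; the ears at x 42 stay below that
- slot (a point): centre of the coin slot's mouth, level with the collar's flat top, 112 above the table. Slot 40 long along x (the pig's length), 12 wide along y, 13 deep; z up
- books: stack of five pocket sketchbooks, 152 x 108 x 90 high, loose, standing between the tool block and the money box; origin centre of its underside
- jar: squat round paint jar, 60 across, 75 high, loose, on the robot's side of the book stack; origin centre of underside
- jar_far: round paint jar, 64 across, 85 high, loose, on the far side of the money box; origin centre of underside
- cup: white ceramic cup, 68 across, 90 high, loose, beyond the book stack; origin centre of underside
- waterpot: plastic water pot, 90 across at the foot, 85 high, loose, at the far left; origin centre of underside
- brush: flat paint brush 190 long lying on the table near the robot at the right; origin at its underside
- jar_lid: flat round jar lid, 66 across, 12 high, lying at the far right; origin centre of underside
- loop_tool: bystander tool in the block: round wooden handle 14 across with a small wire loop on top, 118 long, its top about 126 above the table; origin centre of its foot
- ball_tool: bystander tool in the block: round dark handle 16 across with a thin steel stem and ball on top, 110 long, its top about 118 above the table; origin centre of its foot
There are look-alikes about, which are no part of the job. What is shaped like the moneybox but pink is not meant.

How it is judged:
By the outcome, as a careful person would: the job done as asked, in the order asked, and still so for the second after the job is handed in, while the arm keeps its last pose, push and grip.
It also fails if it takes over 40 s, if anything falls off the work surface, if the arm or the gripper's body presses on something with over 40 N, if the wrist force passes 120 N, or if a joint passes its speed limit or range.

## Working session

There is one attempt and no reset: what is moved stays moved. The work goes in short steps, Python scripts to look and compute and a tool call to move; the robot and the scene stay as the last step left them, time stands still between calls to the robot, and variables do not carry over. Pictures are saved under pics/ and viewed, at most 10 in all, crops included, and the job is handed in when it is done.

Besides the shell and the picture viewer there is one more tool, called in YAML: its name, and indented under it one key for each argument. step_arm: Moves the arm, as the interface text tells. Its arguments: {"type":"object","properties":{"increments":{"type":"array"},"fingers":{"type":"number"},"squeeze":{"type":"number"}},"required":["increments"]}

```bash
mkdir -p pics; cat > h.py <<'E'
import numpy as np, cv2
from rig import ctrl, eyes, finish_job
def K(c): return np.array([[c["fx"],0,c["cx"]],[0,c["fy"],c["cy"]],[0,0,1.]]), np.array([c["k1"],0,0,0.])
def proj(c,X):
    k,d=K(c); R=np.array(c["R"]); return cv2.projectPoints(np.array(X,float).reshape(-1,3),cv2.Rodrigues(R)[0],np.array(c["t"],float),k,d)[0][:,0]
def at_z(c,uv,z):
    k,d=K(c); R=np.array(c["R"]); t=np.array(c["t"],float)
    uv=np.array(uv,float).reshape(-1,1,2); n=cv2.undistortPoints(uv,k,d)[:,0]
    rays=np.c_[n,np.ones(len(n))]@R; o=-R.T@t; s=(np.reshape(z,-1)-o[2])/rays[:,2]
    return o+rays*s[:,None]
def world(c,p): return np.array(c["R"]).T@(np.array(p)-np.array(c["t"]))
E
python3 - <<'E'
from h import *
print(ctrl.sense())
for n in("side","top"):
    c=eyes.capture(n); cv2.imwrite(f"pics/{n}0.png",c["frame"])
    print(n,"cam at",-np.array(c["R"]).T@np.array(c["t"]))
    for l in("chisel","holder","moneybox","slot","books","jar","jar_far","cup","waterpot","loop_tool","ball_tool"):
        for r in eyes.landmark_of(n,l)[:3]:
            w=world(c,r["point"]); print(n,l,round(r["p"],2),w.round(),proj(c,w).round().tolist())
E
```

```text
{'time_s': 0.0, 'joints': array([ 9.33575074e-01,  3.13434160e-01,  1.49845846e+00,  6.51142285e-06,
        1.33099899e+00, -2.23404298e-01]), 'dq': array([ 8.51013399e-04, -5.15166715e-05, -3.30344215e-04,  9.96429966e-04,
        4.92606548e-04, -8.66718201e-04]), 'tau': array([ 3.61755672e-03, -4.12276983e+01, -2.59742635e+01,  7.91384025e-08,
        4.19882359e-03,  3.62822630e-05]), 'eef_pos': array([210.97569617, 480.48867882, 255.73511704]), 'ee_rot': array([-2.73806912e-04,  2.05436019e-01,  9.78670333e-01, -5.88949654e-04]), 'force': array([ 0.83870263, -0.35544824, -0.79210186]), 'wrist_torque': array([-0.03214773,  0.01296239,  0.00332707]), 'grip_force': 0.0, 'grip_width': 0.9984913522127034}
side cam at [  114.13751183 -1195.11408001   935.86029771]
side holder 0.88 [570. 249.  -1.] [[311.0, 200.0]]
side moneybox 0.78 [ 214. -399.   -2.] [[240.0, 404.0]]
side moneybox 0.66 [ 529. -191.   -1.] [[354.0, 298.0]]
side moneybox 0.65 [ 494. -441.    1.] [[384.0, 381.0]]
side slot 0.76 [ 529. -188.  115.] [[355.0, 257.0]]
side slot 0.76 [ 213. -400.  112.] [[234.0, 362.0]]
si
[... 735 characters left out ...]
 0.82 [ 532. -194.    0.] [[382.0, 239.0]]
top moneybox 0.68 [ 491. -440.    3.] [[485.0, 249.0]]
top slot 0.88 [ 487. -440.  112.] [[502.0, 240.0]]
top slot 0.59 [ 214. -398.  107.] [[502.0, 370.0]]
top slot 0.57 [308. 180. 111.] [[219.0, 341.0]]
top books 0.82 [541.  34.   2.] [[289.0, 241.0]]
top jar 0.76 [379.  25.   1.] [[295.0, 307.0]]
top jar_far 0.62 [ 776. -153.    1.] [[357.0, 148.0]]
top cup 0.88 [734. -10.   0.] [[303.0, 166.0]]
top cup 0.7 [378.  26.   1.] [[295.0, 307.0]]
top waterpot 0.96 [759. 143.   3.] [[242.0, 160.0]]
top waterpot 0.58 [574. 251.   8.] [[199.0, 232.0]]
top loop_tool 0.45 [555. 307.   7.] [[176.0, 241.0]]
top ball_tool 0.38 [575. 248.   9.] [[200.0, 231.0]]
```

View pics/side0.png

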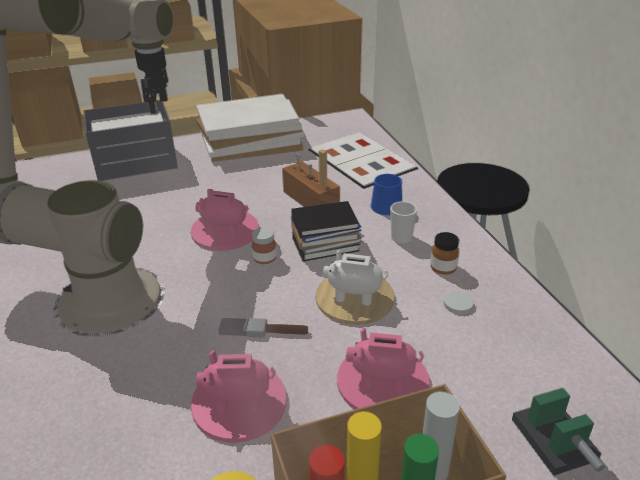

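View pics/top0.png

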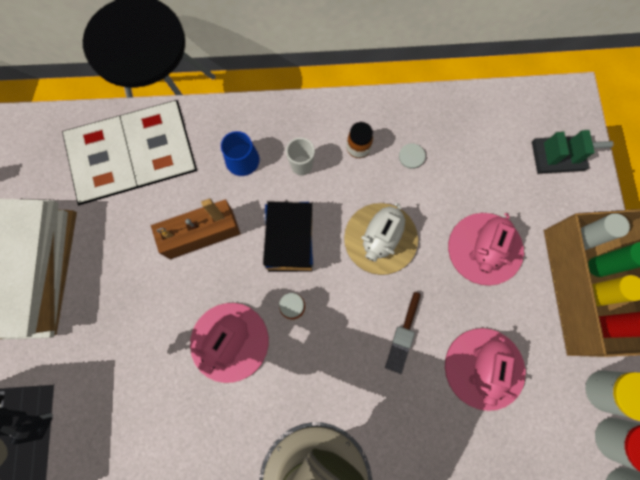

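The side view shows the white pig on its plywood board at (355,285), and the top view shows it at (382,235). There are three pink ones: side (240,395), (385,365) and (223,215); top (485,370), (485,248) and (230,342). The white one at top (382,235) is meant, because the description says white clay. In the block, the tall flat tool is in the right-hand well, at top (213,208) and side (323,170). I'll confirm with an enlarged crop.

```bash
python3 - <<'E'
from h import *
s=cv2.imread("pics/side0.png");t=cv2.imread("pics/top0.png")
f=lambda im,x,y,w,h:cv2.resize(im[y:y+h,x:x+w],(400,300),interpolation=cv2.INTER_CUBIC)
cv2.imwrite("pics/crop1.png",np.vstack([np.hstack([f(t,140,180,112,84),f(t,340,195,88,66)]),np.hstack([f(s,270,140,88,66),f(s,310,240,100,75)])]))
for n in("side","top"):
    c=eyes.capture(n)
    for l in("chisel","loop_tool","ball_tool","slot","holder"):
        for r in eyes.cut_out(n,l)[:4]:
            m=r["mask"].astype(np.uint8); p=cv2.findNonZero(m)
            if p is not None: print(n,l,round(r["p"],2),len(p),p.mean((0,1)).round(1),cv2.boundingRect(p), np.round(cv2.boxPoints(cv2.minAreaRect(p)),1).tolist())
E
```

```text
side chisel 0.51 276 [321.9 168.5] (318, 150, 9, 38) [[317.5, 150.10000610351562], [324.8999938964844, 149.8000030517578], [326.3999938964844, 186.89999389648438], [319.0, 187.1999969482422]]
side loop_tool 0.55 29 [297.4 165.6] (296, 161, 4, 9) [[296.0, 161.0], [299.0, 161.0], [299.0, 169.0], [296.0, 169.0]]
side slot 0.9 6544 [237.1 398.2] (191, 351, 95, 91) [[188.10000610351562, 437.8999938964844], [196.10000610351562, 349.3999938964844], [289.1000061035156, 357.79998779296875], [281.1000061035156, 446.3999938964844]]
side slot 0.89 5217 [380.1 370.3] (337, 328, 93, 82) [[324.79998779296875, 337.5], [413.20001220703125, 314.8999938964844], [432.20001220703125, 389.3999938964844], [343.79998779296875, 411.8999938964844]]
side slot 0.89 2881 [222.2 222.1] (191, 190, 67, 60) [[187.89999389648438, 244.0], [199.89999389648438, 186.3000030517578], [262.5, 199.39999389648438], [250.5, 257.1000061035156]]
side slot 0.64 4154 [353.8 290.6] (315, 251, 78, 73) [[311.20001220703125, 316.5], [323.3999938964844, 248.1999969482422], [399.5, 261.79998779296875], [387.29998779296875, 330.100006103
[... 488 characters left out ...]
.5, 234.5], [167.5, 239.5]]
top slot 0.95 4188 [381.2 238.1] (345, 203, 74, 72) [[345.0, 203.0], [418.0, 203.0], [418.0, 274.0], [345.0, 274.0]]
top slot 0.81 5264 [484.7 369.3] (444, 329, 82, 82) [[444.0, 329.0], [525.0, 329.0], [525.0, 410.0], [444.0, 410.0]]
top slot 0.7 4376 [485.6 248.2] (448, 212, 76, 73) [[448.0, 212.0], [523.0, 212.0], [523.0, 284.0], [448.0, 284.0]]
top slot 0.59 5103 [229.  342.3] (190, 302, 79, 82) [[190.0, 302.0], [268.0, 302.0], [268.0, 383.0], [190.0, 383.0]]
top holder 0.63 2988 [194.4 230.3] (150, 199, 91, 61) [[148.3000030517578, 224.0], [228.3000030517578, 196.39999389648438], [241.60000610351562, 234.8000030517578], [161.60000610351562, 262.3999938964844]]
```

View pics/crop1.png

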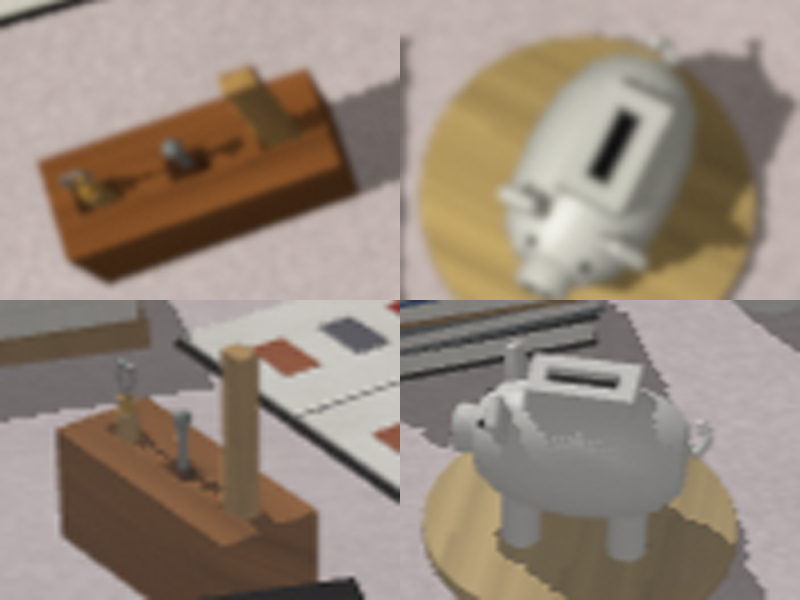

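Confirmed: the flat-handled tall tool stands in the right well of the block, at top (211,208). The white pig's snout points down and left in the top view, with its dark slot near (388,227). Next I'll measure the poses by fitting.

```bash
cat > fit.py <<'E'
from h import *
from scipy.optimize import minimize
def box(x0,x1,y0,y1,z0,z1): return np.array([[x,y,z] for x in(x0,x1) for y in(y0,y1) for z in(z0,z1)],float)
def Rz(a): return cv2.Rodrigues(np.array([0,0,a]))[0]
S=4
def hullmask(c,X,roi):
    x,y,w,h=roi; p=(proj(c,X)-[x,y]+.5)*S
    m=np.zeros((h*S,w*S),np.uint8); cv2.fillConvexPoly(m,cv2.convexHull(np.round(p*16).astype(np.int32)),255,shift=4)
    return cv2.resize(m,(w,h),interpolation=cv2.INTER_AREA)/255.
def slot_blob(c,w0):
    g=cv2.cvtColor(c["frame"],cv2.COLOR_BGR2GRAY).astype(float)
    u,v=proj(c,w0)[0].round().astype(int); r=16
    p=g[v-r:v+r+1,u-r:u+r+1]
    Xc=np.array(w0)+np.array([[0,0,0]])
    return p,u,v,r
E
python3 - <<'E'
from fit import *
C={n:eyes.capture(n) for n in("top","side")}
hm={n:eyes.cut_out(n,"holder")[0]["mask"] for n in C}; cm={n:eyes.cut_out(n,"chisel")[0]["mask"] for n in C}
roi={"top":(135,185,120,90),"side":(265,140,90,80)}
bk=eyes.cut_out("side","books")[0]["mask"]; bk=cv2.dilate(bk.astype(np.uint8),np.ones((5,5)))>0
B=box(-35,35,-90,90,0,78); H=box(-7,7,-11,11,70,183)
def cost(p,pr=False):
    e=0
    for n in C:
        x,y,w,h=roi[n]; R=Rz(p[2]); o=np.array([p[0],p[1],0])
        b=hullmask(C[n],B@R.T+o,roi[n])
        ok=~cm[n][y:y+h,x:x+w]
        if n=="side": ok&=~bk[y:y+h,x:x+w]
        T=H+[p[3],p[4],0]; T=T+np.outer(T[:,2]-78,[p[5],p[6],0]); T[:,2]=H[:,2]
        k=hullmask(C[n],(T*[1,1,1])@R.T+o,roi[n]) 
        d=(b-hm[n][y:y+h,x:x+w])**2*ok*(1-k)
        T2=T[T[:,2]>78]; up=box(-7,7,-11,11,78,183); up2=up+[p[3],p[4],0]+np.outer(up[:,2]-78,[p[5],p[6],0])
        k=hullmask(C[n],up2@R.T+o,roi[n])
        f=(k-cm[n][y:y+h,x:x+w])**2
        if pr: print(n,d.sum(),f.sum())
        e+=d.sum()+2*f.sum()
    return e+((p[5:]/.02)**2).sum()+((np.array(p[3:5])-[0,-60])**2).sum()*.3
best=None
for yaw in(.25,.30,.35):
    x0=np.array([572,248,yaw,0,-60,0,0.]); 
    r=minimize(cost,x0,method="Nelder-Mead",options=dict(initial_simplex=np.vstack([x0]+[x0+np.eye(7)[i]*[6,6,.08,2,2,.02,.02][i] for i in range(7)]),maxiter=1500,xatol=.01,fatol=.01))
    print(r.fun,r.x.round(3))
    if best is None or r.fun<best.fun: best=r
cost(best.x,True); p=best.x
for z in(78,145,183):
    q=np.array([p[3]+p[5]*(z-78),p[4]+p[6]*(z-78),0]); print("handle axis at z",z,(Rz(p[2])@q+[p[0],p[1],z]).round(1))
# slot
for n in C:
    c=C[n]; g=cv2.cvtColor(c["frame"],cv2.COLOR_BGR2GRAY).astype(float)
    # grid on plane z=112
    xs=np.arange(490,571,.5); ys=np.arange(-232,-150,.5); X,Y=np.meshgrid(xs,ys)
    uv=proj(c,np.c_[X.ravel(),Y.ravel(),np.full(X.size,112)]).astype(np.float32)
    im=cv2.remap(g.astype(np.float32),uv[:,0].reshape(X.shape),uv[:,1].reshape(X.shape),cv2.INTER_CUBIC)
    cv2.imwrite(f"pics/rect_{n}.png",cv2.resize(im.clip(0,255),None,fx=2.4,fy=2.4))
    dk=(im<95).astype(np.uint8); N,L,st,ce=cv2.connectedComponentsWithStats(dk)
    for i in range(1,N):
        if 800<st[i,4]<6000:
            pts=np.c_[X[L==i],Y[L==i]]; m=pts.mean(0); w,V=np.linalg.eigh(np.cov(pts.T)); r=cv2.minAreaRect(pts.astype(np.float32))
            print(n,"dark",st[i,4]*.25,"mm2",m.round(1),"ax",V[:,1].round(3),np.degrees(np.arctan2(V[1,1],V[0,1])).round(1),"len",np.sqrt(12*w).round(1))
s=ctrl.sense();print(s["time_s"])
a=cv2.imread("pics/rect_top.png");b=cv2.imread("pics/rect_side.png");cv2.imwrite("pics/rect.png",np.hstack([a,b]))
E
```

```text
467.4971061489788 [ 5.71163e+02  2.47236e+02  2.78000e-01 -7.40000e-01 -5.92990e+01
 -2.00000e-03  1.00000e-03]
478.14054158077624 [ 5.71359e+02  2.46797e+02  2.75000e-01 -4.50000e-02 -5.89040e+01
 -3.00000e-03  9.00000e-03]
464.64813704704835 [ 5.71296e+02  2.47239e+02  2.78000e-01 -7.75000e-01 -5.89230e+01
  1.00000e-03 -7.00000e-03]
top 193.77004627179593 28.565105728565936
side 138.4169937052868 37.328612072279896
handle axis at z 78 [586.7 190.4  78. ]
handle axis at z 145 [586.9 189.9 145. ]
handle axis at z 183 [587.1 189.6 183. ]
top dark 720.75 mm2 [ 515.4 -225.4] ax [-0.99   0.143] 171.8 len [16.2 77.9]
top dark 334.5 mm2 [ 531.9 -189.7] ax [-0.855  0.519] 148.8 len [ 9.3 35.4]
side dark 239.0 mm2 [ 529.4 -192.9] ax [-0.856  0.517] 148.8 len [ 6.5 37.3]
side dark 296.5 mm2 [ 531.9 -161.5] ax [-0.999  0.052] 177.0 len [ 8.4 42.3]
2.15[ WARN:0@6.145] global loadsave.cpp:1063 imwrite_ Unsupported depth image for selected encoder is fallbacked to CV_8U.
```

View pics/rect.png

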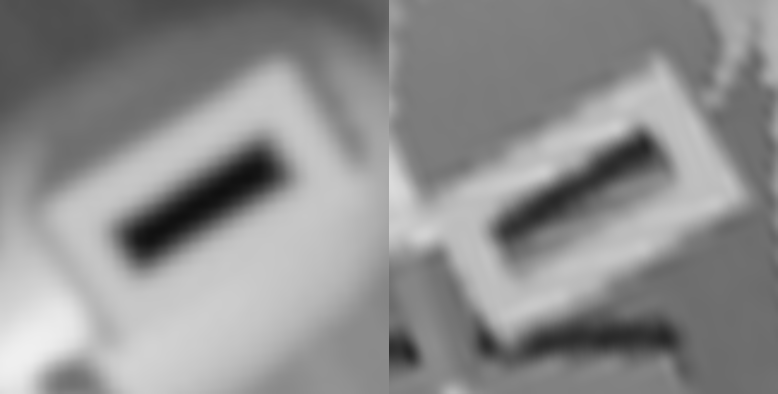

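The right panel shows the slot partly lit. Both views agree on a slot centre near (531.3, −190.6), with its axis at 148.8°. The tool is at (587, 190) with its width axis at 105.9°. The plan is to turn the gripper so it closes along the block's x (15.9°), which is wz +8.4 in total.

step_arm:
  increments:
    - {"wz": 0.84}
    - {"wz": 0.84}
    - {"wz": 0.84}
    - {"wz": 0.84}
    - {"wz": 0.84}
  fingers: 85

```text
invalid input at $.increments[0]: expected keys dx, dy, dz, wx, wy, wz
```

step_arm:
  increments:
    - {"wz": 0.84}
    - {"wz": 0.84}
    - {"wz": 0.84}
    - {"wz": 0.84}
    - {"wz": 0.84}

```text
invalid input at $.increments[0]: expected keys dx, dy, dz, wx, wy, wz
```

step_arm:
  increments:
    - {"dx": -0.95, "dy": 0.7}
    - {"dx": -0.95, "dy": 0.7}
    - {"dx": -0.95, "dy": 0.7}
    - {"dx": -0.95, "dy": 0.7}
    - {"dx": -0.95, "dy": 0.7}

```text
invalid input at $.increments[0]: expected keys dx, dy, dz, wx, wy, wz
```

step_arm:
  increments:
    - {"dx": -0.95, "dy": 0.7}
    - {"dx": -0.95, "dy": 0.7}
    - {"dx": -0.95, "dy": 0.7}
    - {"dx": -0.95, "dy": 0.7}
    - {"dx": -0.95, "dy": 0.7}

```text
invalid input at $.increments[0]: expected keys dx, dy, dz, wx, wy, wz
```

step_arm:
  increments:
    - {"dx": -0.95, "dy": 0.7}
    - {"dx": -0.95, "dy": 0.7}
    - {"dx": -0.95, "dy": 0.7}
    - {"dx": -0.95, "dy": 0.7}
    - {}

```text
invalid input at $.increments[0]: expected keys dx, dy, dz, wx, wy, wz
```

step_arm:
  increments:
    - {"dx": 0, "dy": 0, "dz": 0, "wx": 0, "wy": 0, "wz": 0.84}
    - {"dx": 0, "dy": 0, "dz": 0, "wx": 0, "wy": 0, "wz": 0.84}
    - {"dx": 0, "dy": 0, "dz": 0, "wx": 0, "wy": 0, "wz": 0.84}
    - {"dx": 0, "dy": 0, "dz": 0, "wx": 0, "wy": 0, "wz": 0.84}
    - {"dx": 0, "dy": 0, "dz": 0, "wx": 0, "wy": 0, "wz": 0.84}
  fingers: 85

```text
time_s: 2.65
eef_pos: [211.1, 480.7, 256.3]
ee_rot: [0.0, 0.416, 0.91, 0.0]
force: [0.3, 0.9, -0.1]
grip_width: 0.998
grip_force: 0.0
```

step_arm:
  increments:
    - {"dx": 0, "dy": 0, "dz": 0, "wx": 0, "wy": 0, "wz": 0.84}
    - {"dx": 0, "dy": 0, "dz": 0, "wx": 0, "wy": 0, "wz": 0.84}
    - {"dx": 0, "dy": 0, "dz": 0, "wx": 0, "wy": 0, "wz": 0.84}
    - {"dx": 0, "dy": 0, "dz": 0, "wx": 0, "wy": 0, "wz": 0.84}
    - {"dx": 0, "dy": 0, "dz": 0, "wx": 0, "wy": 0, "wz": 0.84}

```text
time_s: 3.15
eef_pos: [211.1, 480.7, 256.3]
ee_rot: [-0.0, 0.604, 0.797, 0.0]
force: [-0.1, -0.1, 0.9]
grip_width: 0.998
grip_force: 0.0
```

step_arm:
  increments:
    - {"dx": -0.95, "dy": 0.7, "dz": 0, "wx": 0, "wy": 0, "wz": 0}
    - {"dx": -0.95, "dy": 0.7, "dz": 0, "wx": 0, "wy": 0, "wz": 0}
    - {"dx": -0.95, "dy": 0.7, "dz": 0, "wx": 0, "wy": 0, "wz": 0}
    - {"dx": -0.95, "dy": 0.7, "dz": 0, "wx": 0, "wy": 0, "wz": 0}
    - {"dx": -0.95, "dy": 0.7, "dz": 0, "wx": 0, "wy": 0, "wz": 0}

```text
time_s: 3.65
eef_pos: [328.6, 389.6, 256.4]
ee_rot: [0.0, 0.603, 0.798, 0.0]
force: [0.4, -0.1, -0.0]
grip_width: 0.998
grip_force: 0.0
```

step_arm:
  increments:
    - {"dx": -0.95, "dy": 0.7, "dz": 0, "wx": 0, "wy": 0, "wz": 0}
    - {"dx": -0.95, "dy": 0.7, "dz": 0, "wx": 0, "wy": 0, "wz": 0}
    - {"dx": -0.95, "dy": 0.7, "dz": 0, "wx": 0, "wy": 0, "wz": 0}
    - {"dx": -0.95, "dy": 0.7, "dz": 0, "wx": 0, "wy": 0, "wz": 0}
    - {"dx": -0.95, "dy": 0.7, "dz": 0, "wx": 0, "wy": 0, "wz": 0}

```text
time_s: 4.15
eef_pos: [445.3, 299.3, 256.4]
ee_rot: [0.0, 0.603, 0.798, 0.0]
force: [0.5, 1.1, 0.3]
grip_width: 0.997
grip_force: 0.0
```

step_arm:
  increments:
    - {"dx": -0.95, "dy": 0.7, "dz": 0, "wx": 0, "wy": 0, "wz": 0}
    - {"dx": -0.95, "dy": 0.7, "dz": 0, "wx": 0, "wy": 0, "wz": 0}
    - {"dx": -0.95, "dy": 0.7, "dz": 0, "wx": 0, "wy": 0, "wz": 0}
    - {"dx": -0.95, "dy": 0.7, "dz": 0, "wx": 0, "wy": 0, "wz": 0}
    - {"dx": -0.95, "dy": 0.7, "dz": 0, "wx": 0, "wy": 0, "wz": 0}

```text
time_s: 4.65
eef_pos: [562.0, 209.1, 256.2]
ee_rot: [-0.0, 0.603, 0.798, -0.0]
force: [-0.2, 1.1, -0.7]
grip_width: 0.995
grip_force: 0.0
```

step_arm:
  increments:
    - {"dx": -0.95, "dy": 0.7, "dz": 0, "wx": 0, "wy": 0, "wz": 0}
    - {"dx": 0, "dy": 0, "dz": 0, "wx": 0, "wy": 0, "wz": 0}

```text
time_s: 4.85
eef_pos: [586.4, 189.5, 255.5]
ee_rot: [0.0, 0.604, 0.797, -0.0]
force: [0.5, -0.4, 0.0]
grip_width: 0.994
grip_force: 0.0
```

step_arm:
  increments:
    - {"dx": 0, "dy": 0, "dz": 0.84, "wx": 0, "wy": 0, "wz": 0}
    - {"dx": 0, "dy": 0, "dz": 0.84, "wx": 0, "wy": 0, "wz": 0}
    - {"dx": 0, "dy": 0, "dz": 0.84, "wx": 0, "wy": 0, "wz": 0}
    - {"dx": 0, "dy": 0, "dz": 0.84, "wx": 0, "wy": 0, "wz": 0}
    - {"dx": 0, "dy": 0, "dz": 0.84, "wx": 0, "wy": 0, "wz": 0}

```text
time_s: 5.35
eef_pos: [583.8, 192.5, 150.6]
ee_rot: [-0.0, 0.602, 0.798, 0.0]
force: [0.0, 0.3, -0.1]
grip_width: 0.998
grip_force: 0.0
```

```bash
python3 - <<'E'
from h import *
o=[]
for n in("side","top"):
    c=eyes.capture(n); u,v=proj(c,[587,190,150])[0].astype(int)
    o.append(cv2.resize(c["frame"][v-40:v+40,u-40:u+40],(400,400),interpolation=cv2.INTER_CUBIC))
cv2.imwrite("pics/g1.png",np.hstack(o)); print(ctrl.sense()["eef_pos"],ctrl.sense()["force"])
E
```

```text
[582.76611392 192.20799955 148.72596098] [-0.61958628  0.25119675 -0.09994144]
```

View pics/g1.png

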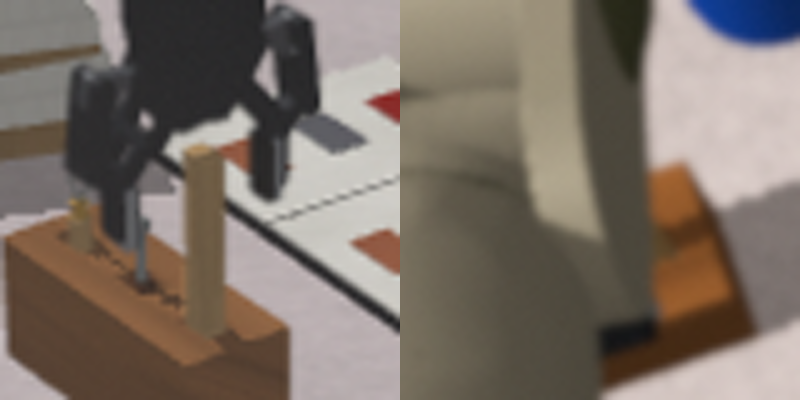

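The side view shows the handle at (205,230) in the crop, between the open fingers, with the fingertips at (120,235) and (268,198). The other tools are clear. The pose is a few mm off, so I'll let it settle.

step_arm:
  increments:
    - {"dx": 0, "dy": 0, "dz": 0, "wx": 0, "wy": 0, "wz": 0}
    - {"dx": 0, "dy": 0, "dz": 0, "wx": 0, "wy": 0, "wz": 0}

```text
time_s: 5.65
eef_pos: [584.8, 192.2, 152.8]
ee_rot: [0.001, 0.602, 0.798, 0.001]
force: [0.4, -0.2, -0.0]
grip_width: 0.998
grip_force: 0.0
```

step_arm:
  increments:
    - {"dx": -0.11, "dy": 0.06, "dz": 0, "wx": 0, "wy": 0, "wz": 0}
    - {"dx": 0, "dy": 0, "dz": 0, "wx": 0, "wy": 0, "wz": 0}
    - {"dx": 0, "dy": 0, "dz": 0, "wx": 0, "wy": 0, "wz": 0}

```text
time_s: 5.95
eef_pos: [586.8, 189.6, 151.7]
ee_rot: [0.0, 0.603, 0.798, 0.0]
force: [0.5, -0.4, 0.6]
grip_width: 0.995
grip_force: 0.0
```

```bash
python3 -c "
from h import *
s=ctrl.sense();print(s['eef_pos'],s['dq'],s['joints'])"
```

```text
[586.81670126 189.56192526 151.66750074] [ 0.00172554  0.00020727  0.00538054 -0.00195689 -0.00150417  0.00203676] [ 1.22711967e-01  6.03899391e-01  1.33830090e+00  3.55932363e-05
  1.19882311e+00 -1.54419177e-01]
```

step_arm:
  increments:
    - {"dx": 0, "dy": 0, "dz": 0, "wx": 0, "wy": 0, "wz": 0}
    - {"dx": 0, "dy": 0, "dz": 0, "wx": 0, "wy": 0, "wz": 0}
    - {"dx": 0, "dy": 0, "dz": 0, "wx": 0, "wy": 0, "wz": 0}
    - {"dx": 0, "dy": 0, "dz": 0, "wx": 0, "wy": 0, "wz": 0}
    - {"dx": 0, "dy": 0, "dz": 0, "wx": 0, "wy": 0, "wz": 0}
  fingers: 0
  squeeze: 50

```text
time_s: 6.45
eef_pos: [586.7, 189.7, 151.4]
ee_rot: [0.0, 0.603, 0.798, 0.0]
force: [-0.1, 0.7, 2.5]
grip_width: 0.159
grip_force: 49.3
```

step_arm:
  increments:
    - {"dx": 0, "dy": 0, "dz": 0, "wx": 0, "wy": 0, "wz": 0}
    - {"dx": 0, "dy": 0, "dz": 0, "wx": 0, "wy": 0, "wz": 0}
    - {"dx": 0, "dy": 0, "dz": 0, "wx": 0, "wy": 0, "wz": 0}
    - {"dx": 0, "dy": 0, "dz": 0, "wx": 0, "wy": 0, "wz": 0}
    - {"dx": 0, "dy": 0, "dz": 0, "wx": 0, "wy": 0, "wz": 0}

```text
time_s: 6.95
eef_pos: [586.7, 189.7, 151.4]
ee_rot: [0.0, 0.603, 0.798, 0.0]
force: [0.2, -1.0, 1.2]
grip_width: 0.158
grip_force: 49.3
```

step_arm:
  increments:
    - {"dx": 0, "dy": 0, "dz": -0.3, "wx": 0, "wy": 0, "wz": 0}
    - {"dx": 0, "dy": 0, "dz": -0.5, "wx": 0, "wy": 0, "wz": 0}
    - {"dx": 0, "dy": 0, "dz": -0.5, "wx": 0, "wy": 0, "wz": 0}

```text
time_s: 7.25
eef_pos: [586.7, 189.6, 185.1]
ee_rot: [0.0, 0.603, 0.798, 0.0]
force: [0.2, -0.2, -0.9]
grip_width: 0.158
grip_force: 49.1
```

step_arm:
  increments:
    - {"dx": 0, "dy": 0, "dz": -0.7, "wx": 0, "wy": 0, "wz": 0}
    - {"dx": 0, "dy": 0, "dz": -0.8, "wx": 0, "wy": 0, "wz": 0}
    - {"dx": 0, "dy": 0, "dz": -0.8, "wx": 0, "wy": 0, "wz": 0}
    - {"dx": 0, "dy": 0, "dz": -0.8, "wx": 0, "wy": 0, "wz": 0}
    - {"dx": 0, "dy": 0, "dz": -0.8, "wx": 0, "wy": 0, "wz": 0}

```text
time_s: 7.75
eef_pos: [586.5, 189.6, 283.4]
ee_rot: [0.0, 0.603, 0.798, 0.0]
force: [0.4, 0.8, -1.0]
grip_width: 0.156
grip_force: 49.1
```

step_arm:
  increments:
    - {"dx": 0, "dy": 0, "dz": -0.5, "wx": 0, "wy": 0, "wz": 0}
    - {"dx": 0, "dy": 0, "dz": 0, "wx": 0, "wy": 0, "wz": 0}
    - {"dx": 0, "dy": 0, "dz": 0, "wx": 0, "wy": 0, "wz": 0}

```text
time_s: 8.05
eef_pos: [586.5, 189.6, 293.3]
ee_rot: [-0.0, 0.603, 0.798, -0.0]
force: [-0.7, 0.2, -1.2]
grip_width: 0.158
grip_force: 49.1
```

```bash
python3 - <<'E'
from h import *
o=[]
for n in("side","top"):
    c=eyes.capture(n); u,v=proj(c,[587,190,190])[0].astype(int)
    o.append(cv2.resize(c["frame"][v-60:v+60,u-40:u+40],(400,600),interpolation=cv2.INTER_CUBIC))
cv2.imwrite("pics/g2.png",np.hstack(o)); print(ctrl.sense()["eef_pos"],ctrl.sense()["force"])
E
```

```text
[586.35324173 189.61535942 292.67441979] [-0.3283191   0.52626477 -1.02025758]
```

View pics/g2.png

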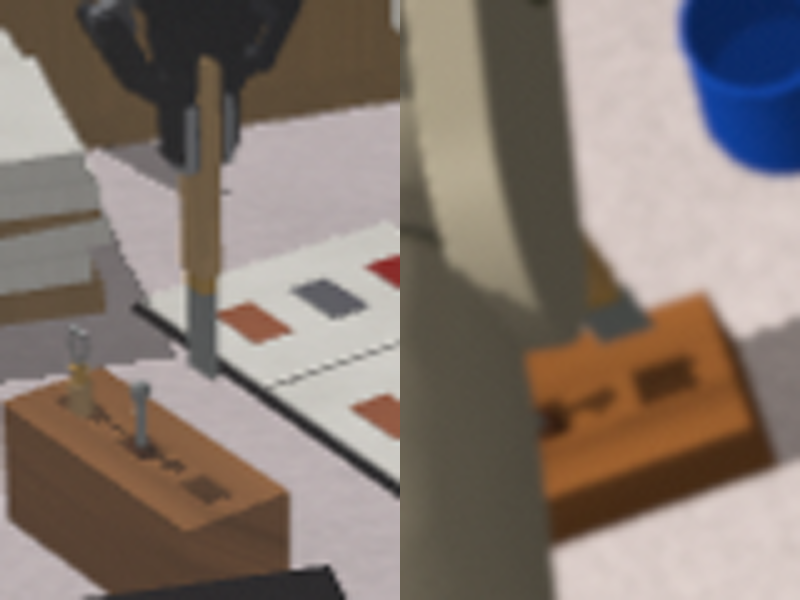

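The tool is out of the well and upright (side crop: blade edge at (205,375)), and the other two tools are still standing. Now I'll turn it to the slot's direction and carry it at this height.

step_arm:
  increments:
    - {"dx": 0, "dy": 0, "dz": 0, "wx": 0, "wy": 0, "wz": -0.716}
    - {"dx": 0, "dy": 0, "dz": 0, "wx": 0, "wy": 0, "wz": -0.716}
    - {"dx": 0, "dy": 0, "dz": 0, "wx": 0, "wy": 0, "wz": -0.716}
    - {"dx": 0, "dy": 0, "dz": 0, "wx": 0, "wy": 0, "wz": -0.716}
    - {"dx": 0, "dy": 0, "dz": 0, "wx": 0, "wy": 0, "wz": -0.716}

```text
time_s: 8.65
eef_pos: [586.5, 189.6, 292.8]
ee_rot: [-0.001, 0.442, 0.897, -0.0]
force: [-0.2, -1.4, -0.8]
grip_width: 0.157
grip_force: 49.1
```

step_arm:
  increments:
    - {"dx": 0, "dy": 0, "dz": 0, "wx": 0, "wy": 0, "wz": -0.716}
    - {"dx": 0, "dy": 0, "dz": 0, "wx": 0, "wy": 0, "wz": -0.716}
    - {"dx": 0, "dy": 0, "dz": 0, "wx": 0, "wy": 0, "wz": -0.716}
    - {"dx": 0, "dy": 0, "dz": 0, "wx": 0, "wy": 0, "wz": -0.716}
    - {"dx": 0, "dy": 0, "dz": 0, "wx": 0, "wy": 0, "wz": -0.716}

```text
time_s: 9.15
eef_pos: [586.5, 189.6, 292.8]
ee_rot: [-0.001, 0.267, 0.964, -0.0]
force: [0.0, 0.5, -0.4]
grip_width: 0.158
grip_force: 49.1
```

step_arm:
  increments:
    - {"dx": -0.2, "dy": -0.5, "dz": 0, "wx": 0, "wy": 0, "wz": 0}
    - {"dx": -0.37, "dy": -0.88, "dz": 0, "wx": 0, "wy": 0, "wz": 0}
    - {"dx": -0.37, "dy": -0.88, "dz": 0, "wx": 0, "wy": 0, "wz": 0}

```text
time_s: 9.45
eef_pos: [577.0, 127.8, 293.1]
ee_rot: [-0.001, 0.269, 0.963, -0.0]
force: [1.0, 0.3, -0.7]
grip_width: 0.156
grip_force: 49.0
```

step_arm:
  increments:
    - {"dx": -0.37, "dy": -0.88, "dz": 0, "wx": 0, "wy": 0, "wz": 0}
    - {"dx": -0.37, "dy": -0.88, "dz": 0, "wx": 0, "wy": 0, "wz": 0}
    - {"dx": -0.37, "dy": -0.88, "dz": 0, "wx": 0, "wy": 0, "wz": 0}
    - {"dx": -0.37, "dy": -0.88, "dz": 0, "wx": 0, "wy": 0, "wz": 0}
    - {"dx": -0.37, "dy": -0.88, "dz": 0, "wx": 0, "wy": 0, "wz": 0}

```text
time_s: 9.95
eef_pos: [559.5, 9.4, 293.3]
ee_rot: [-0.0, 0.27, 0.963, -0.0]
force: [0.2, 1.0, -1.1]
grip_width: 0.156
grip_force: 49.0
```

step_arm:
  increments:
    - {"dx": -0.37, "dy": -0.88, "dz": 0, "wx": 0, "wy": 0, "wz": 0}
    - {"dx": -0.37, "dy": -0.88, "dz": 0, "wx": 0, "wy": 0, "wz": 0}
    - {"dx": -0.37, "dy": -0.88, "dz": 0, "wx": 0, "wy": 0, "wz": 0}
    - {"dx": -0.37, "dy": -0.88, "dz": 0, "wx": 0, "wy": 0, "wz": 0}
    - {"dx": -0.37, "dy": -0.88, "dz": 0, "wx": 0, "wy": 0, "wz": 0}

```text
time_s: 10.45
eef_pos: [542.0, -108.6, 293.3]
ee_rot: [-0.0, 0.27, 0.963, -0.0]
force: [-0.2, -0.5, -0.6]
grip_width: 0.159
grip_force: 49.0
```

step_arm:
  increments:
    - {"dx": -0.37, "dy": -0.88, "dz": 0, "wx": 0, "wy": 0, "wz": 0}
    - {"dx": -0.37, "dy": -0.88, "dz": 0, "wx": 0, "wy": 0, "wz": 0}
    - {"dx": -0.37, "dy": -0.88, "dz": 0, "wx": 0, "wy": 0, "wz": 0}
    - {"dx": -0.24, "dy": -0.45, "dz": 0, "wx": 0, "wy": 0, "wz": 0}
    - {"dx": 0, "dy": 0, "dz": 0, "wx": 0, "wy": 0, "wz": 0}

```text
time_s: 10.95
eef_pos: [531.3, -191.9, 293.3]
ee_rot: [-0.0, 0.27, 0.963, 0.0]
force: [0.3, 0.8, -0.8]
grip_width: 0.158
grip_force: 49.1
```

step_arm:
  increments:
    - {"dx": 0, "dy": 0, "dz": 0, "wx": 0, "wy": 0, "wz": 0}
    - {"dx": 0, "dy": 0, "dz": 0, "wx": 0, "wy": 0, "wz": 0}
    - {"dx": 0, "dy": 0, "dz": 0, "wx": 0, "wy": 0, "wz": 0}

```text
time_s: 11.25
eef_pos: [532.0, -189.7, 293.9]
ee_rot: [0.0, 0.268, 0.963, 0.0]
force: [0.6, 0.9, -1.0]
grip_width: 0.158
grip_force: 49.1
```

```bash
python3 - <<'E'
from h import *
o=[]
for n in("side","top"):
    c=eyes.capture(n); cv2.imwrite(f"pics/{n}3.png",c["frame"]); u,v=proj(c,[531,-190,130])[0].astype(int)
    o.append(cv2.resize(c["frame"][v-30:v+30,u-40:u+40],(800,600),interpolation=cv2.INTER_CUBIC)[:, 0:800]); print(n,u-40,v-30)
    for r in eyes.landmark_of(n,"chisel")[:2]: print(r["p"],world(c,r["point"]).round(1))
    for r in eyes.landmark_of(n,"slot")[:4]: print(r["p"],world(c,r["point"]).round(1))
cv2.imwrite("pics/g3.png",cv2.resize(np.hstack(o),(800,300))); s=ctrl.sense();print(s["eef_pos"],s["ee_rot"],s["force"],s["time_s"])
E
```

```text
side 315 222
0.9 [ 531.8 -185.2  147.3]
0.89 [304.2 177.4 111. ]
0.82 [ 486.2 -438.7  117. ]
0.75 [ 212.9 -397.6  110.5]
0.66 [ 531.6 -189.7  117.1]
top 347 194
0.31 [571.5 247.9  11.2]
0.93 [ 488.4 -438.5  115.3]
0.86 [ 214.3 -400.2  110.9]
0.86 [308.6 181.2 111.2]
0.52 [ 776.9 -159.1    1.1]
[ 531.87434626 -190.37541198  293.80840122] [ 4.52621347e-06  2.68354458e-01  9.63320240e-01 -1.28807520e-06] [-0.21406805  0.33326454 -0.22873477] 11.55
```

View pics/g3.png

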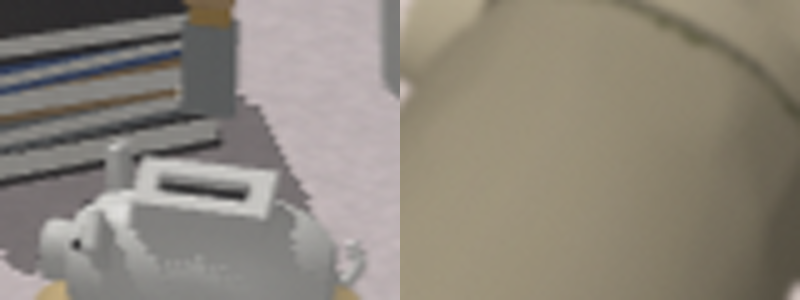

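The side crop shows the blade hanging above and just behind the slot in the picture, with edge corners at image (351,244.6) and (362.4,245.8). The slot is centred near (356,259). The arm hides the top view, so I'll compare the prediction with the side picture.

```bash
cat > chk.py <<'E'
from fit import *
from scipy.spatial.transform import Rotation as Ro
def check(z_off=143.4,save=None):
    s=ctrl.sense(); c=eyes.capture("side"); P=s["eef_pos"]; q=s["ee_rot"]; Rt=Ro.from_quat([q[1],q[2],q[3],q[0]]).as_matrix()
    ax=-Rt[:,2]; th=Rt[:,1]; wd=np.cross(ax,th)
    e=P-ax*z_off
    print("TCP",P.round(1),"tool up",ax.round(4),"width dir deg",np.degrees(np.arctan2(wd[1],wd[0])).round(2),"pred edge",e.round(1),"F",s["force"].round(1),"grip",s["grip_force"],"t",s["time_s"])
    M=np.c_[th,wd,ax]; T=np.vstack([box(-2,2,-12,12,0,50)]); Hd=box(-7,7,-11,11,58,175)
    print("pred corners",proj(c,e+np.array([[0,12,0],[0,-12,0],[0,12,50],[0,-12,50],[0,0,175]])@M.T).round(1).tolist())
    rs=eyes.cut_out("side","chisel"); m=rs[0]["mask"]; pm=cv2.findNonZero(m.astype(np.uint8)); print("p",rs[0]["p"],cv2.boundingRect(pm))
    u,v=proj(c,e)[0].astype(int); roi=(u-30,v-35,60,45); x,y,w,h=roi; obs=m[y:y+h,x:x+w]
    lo,vt=0,0
    def f(p):  # shift along camera right / vertical z, roll about view
        d=np.array([p[0],0,p[1]]); Rr=Ro.from_rotvec([0,p[2],p[3]]).as_matrix()
        k=np.maximum(hullmask(c,e+d+(T@M.T)@Rr.T,roi),hullmask(c,e+d+(np.r_[Hd,box(-5,5,-8,8,48,60)]@M.T)@Rr.T,roi))
        return ((k-obs)**2).sum()+(p[3]/.1)**2
    x0=np.zeros(4); r=minimize(f,x0,method="Nelder-Mead",options=dict(initial_simplex=np.vstack([x0,[4,0,0,0],[0,4,0,0],[0,0,.05,0],[0,0,0,.1]]),xatol=.01,fatol=.01))
    print("residual",f(x0).round(1),"->",round(r.fun,1),"dx,dz mm",r.x[:2].round(2),"roll,yaw deg",np.degrees(r.x[2:]).round(2))
    if save: cv2.imwrite(save,cv2.resize(c["frame"][v-45:v+45,u-60:u+60],(800,600),interpolation=cv2.INTER_CUBIC)); print("crop origin",u-60,v-45)
    return c
if __name__=="__main__":
    import sys; check(save=sys.argv[1] if len(sys.argv)>1 else None)
E
python3 chk.py
```

```text
TCP [ 531.9 -190.4  293.8] tool up [-0.  0.  1.] width dir deg 148.87 pred edge [ 531.9 -190.4  150.4] F [-0.2  0.3 -0.2] grip 49.12777662277222 t 11.55
pred corners [[350.9, 244.0], [361.9, 245.2], [351.2, 224.8], [362.5, 226.0], [358.2, 173.4]]
p 0.66 (351, 201, 12, 45)
residual 38.7 -> 13.6 dx,dz mm [-2.01  2.75] roll,yaw deg [0.9  4.09]
```

step_arm:
  increments:
    - {"dx": 0, "dy": -0.02, "dz": 0.3, "wx": 0, "wy": 0, "wz": 0}
    - {"dx": 0, "dy": 0, "dz": 0.3, "wx": 0, "wy": 0, "wz": 0}
    - {"dx": 0, "dy": 0, "dz": 0.2, "wx": 0, "wy": 0, "wz": 0}
    - {"dx": 0, "dy": 0, "dz": 0.15, "wx": 0, "wy": 0, "wz": 0}
    - {"dx": 0, "dy": 0, "dz": 0.1, "wx": 0, "wy": 0, "wz": 0}

```text
time_s: 12.15
eef_pos: [531.5, -190.9, 267.1]
ee_rot: [-0.0, 0.268, 0.963, 0.0]
force: [-0.2, 0.6, -1.2]
grip_width: 0.161
grip_force: 49.1
```

step_arm:
  increments:
    - {"dx": 0, "dy": 0, "dz": 0, "wx": 0, "wy": 0, "wz": 0}
    - {"dx": 0, "dy": 0, "dz": 0, "wx": 0, "wy": 0, "wz": 0}
    - {"dx": 0, "dy": 0, "dz": 0, "wx": 0, "wy": 0, "wz": 0}
    - {"dx": 0, "dy": 0, "dz": 0, "wx": 0, "wy": 0, "wz": 0}
    - {"dx": 0, "dy": 0, "dz": 0, "wx": 0, "wy": 0, "wz": 0}

```text
time_s: 12.65
eef_pos: [531.6, -191.0, 267.7]
ee_rot: [0.0, 0.269, 0.963, -0.0]
force: [0.6, 0.2, -0.2]
grip_width: 0.159
grip_force: 49.1
```

```bash
python3 chk.py pics/g4.png; python3 -c "
from h import *
c=eyes.capture('side');print(proj(c,[[531.2,-190.7,112]]))
for i in range(3):
    s=ctrl.sense();print(s['eef_pos'],s['time_s']);eyes.capture('side')"
```

```text
TCP [ 531.6 -191.   267.7] tool up [-2.e-04  1.e-04  1.e+00] width dir deg 148.85 pred edge [ 531.6 -191.1  124.3] F [ 0.6  0.2 -0.2] grip 49.128093123435974 t 12.65
pred corners [[350.7, 253.9], [361.6, 255.1], [351.1, 235.1], [362.2, 236.3], [357.9, 185.0]]
p 0.92 (351, 212, 12, 43)
residual 43.9 -> 10.4 dx,dz mm [-1.03  2.89] roll,yaw deg [-0.85  4.24]
crop origin 296 209
[[355.79090377 258.93946107]]
[ 531.58070073 -191.02091517  267.60600906] 12.8
[ 531.57423791 -190.9829165   267.57526635] 12.85
[ 531.58887333 -190.99750045  267.5806893 ] 12.9
```

View pics/g4.png

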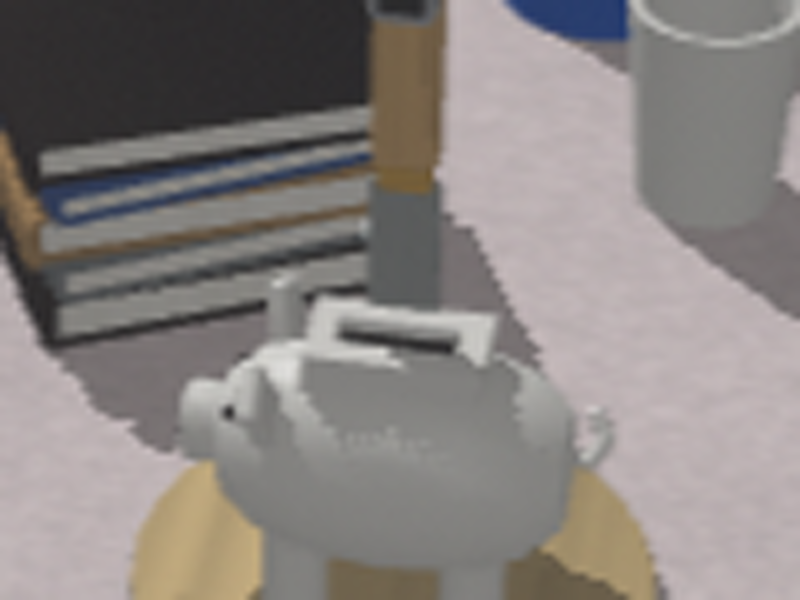

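The crop shows the blade edge from (351.0,253.8) to (361.5,255.0) in image pixels, within 0.4 px of the prediction. The slot centre at (355.6,258.8) also agrees, and nothing is touching. The edge is about 12.3 mm above the slot, so I'll lower it 2.25 mm.

step_arm:
  increments:
    - {"dx": 0.01, "dy": 0, "dz": 0.05, "wx": 0, "wy": 0, "wz": 0}
    - {"dx": 0, "dy": 0, "dz": 0.04, "wx": 0, "wy": 0, "wz": 0}
    - {"dx": 0, "dy": 0, "dz": 0, "wx": 0, "wy": 0, "wz": 0}
    - {"dx": 0, "dy": 0, "dz": 0, "wx": 0, "wy": 0, "wz": 0}
    - {"dx": 0, "dy": 0, "dz": 0, "wx": 0, "wy": 0, "wz": 0}

```text
time_s: 13.45
eef_pos: [531.4, -190.8, 265.3]
ee_rot: [0.0, 0.268, 0.963, 0.0]
force: [-0.3, 0.2, -0.9]
grip_width: 0.155
grip_force: 49.1
```

step_arm:
  increments:
    - {"dx": 0, "dy": 0, "dz": 0, "wx": 0, "wy": 0, "wz": 0}
    - {"dx": 0, "dy": 0, "dz": 0, "wx": 0, "wy": 0, "wz": 0}
    - {"dx": 0, "dy": 0, "dz": 0, "wx": 0, "wy": 0, "wz": 0}
    - {"dx": 0, "dy": 0, "dz": 0, "wx": 0, "wy": 0, "wz": 0}
    - {"dx": 0, "dy": 0, "dz": 0, "wx": 0, "wy": 0, "wz": 0}

```text
time_s: 13.95
eef_pos: [531.4, -190.9, 265.3]
ee_rot: [0.0, 0.268, 0.963, -0.0]
force: [0.2, -0.4, -1.5]
grip_width: 0.156
grip_force: 49.1
```

```bash
python3 chk.py pics/g5.png
```

```text
TCP [ 531.4 -190.9  265.3] tool up [-0.e+00  1.e-04  1.e+00] width dir deg 148.85 pred edge [ 531.4 -190.9  121.9] F [ 0.2 -0.4 -1.5] grip 49.12779450416565 t 13.95
pred corners [[350.6, 254.7], [361.4, 256.0], [350.9, 236.0], [362.0, 237.2], [357.7, 185.9]]
p 0.8 (351, 214, 11, 42)
residual 64.2 -> 43.7 dx,dz mm [-0.15  1.96] roll,yaw deg [-0.83  8.56]
crop origin 295 210
```

View pics/g5.png

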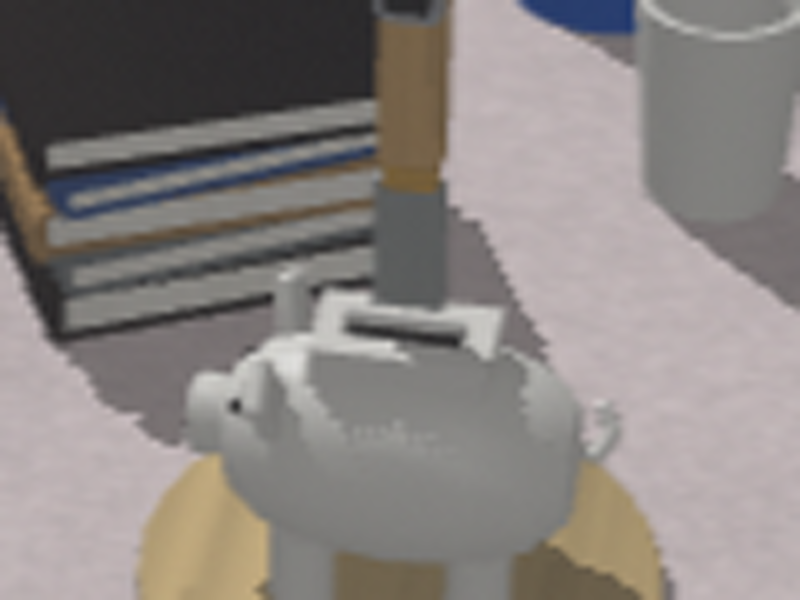

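The blade hangs upright over the slot, with its edge from (350.8,254.8) to (361.3,255.7), matching an edge height of about 122 mm. It's steady, so I'll hand the job in.

```bash
python3 -c "
from rig import finish_job
print(finish_job())"
```

```text
the job is handed in; nothing more can be done
None
```

The job is handed in: the gripper still holds the trimming tool upright and still, with the blade's edge about 10 mm above the white pig's coin slot, centred and lined up along it (checked in the side camera only, as the arm hid the top view), with no contact seen.

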